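Slide the full tin round the last into its spring-gated dock

TASK

The white tin of edge dressing is brim-full with its lid only laid on, and the two lasts, the shoe and the sole round it are freshly cemented. Slide the tin along the bench, round the dark last in the middle, into the tin dock on the other side and press it gently home until both sprung gates have closed behind it. Never lift, tip or jerk the tin, and do not let it or the robot touch the lasts, the shoe or the sole.

Things in the scene. Friction and masses are not known exactly. Their poses are not given: they have to be found in the camera images.
- tin: the white round tin with a bright lid, 84 mm across at lid and rims (80 to 84 mm at mid-height), 77 mm high, about 0.35 kg, too wide to grasp; origin at the centre of its underside, z up. Starts on one side of the dark last (left or right), the dock on the other. Thin sheet metal: never press it with 30 N or more
- dark_last: dark brown shoe last standing sole down in the middle, between tin and dock, fixed; 246 mm along its x axis, 80 mm wide (y), 109 mm high; origin at the centre of its underside. It reaches farther back than the tin; the way round it is the lane, at least 110 mm wide, between its near end and the sole at the bench's front. Must not be touched
- light_last: light beech shoe last at the outer left or right, fixed; 250 mm along its x axis, 80 mm wide, 109 mm high; origin at the centre of its underside. Must not be touched
- shoe: grey shoe at the other outer side, fixed; 268 mm along its x axis, 93 mm wide, 69 mm high; origin at the centre of its underside. Must not be touched
- sole: black outsole lying flat near the front edge of the bench, fixed; 270 mm along its x axis (which lies about along world y), 87 mm wide, 9 mm thick; origin at the centre of its underside. Must not be touched
- dock: tin dock, 172 mm wide (y), from 72 mm before to 102 mm beyond its origin (x); rails 8 mm high, the rest 31 (knobs 42); no floor: the tin stays on the bench. Origin on the bench on the centre line; x axis points straight in, mouth faces the robot. Only the fixed rails are measured: the grey head on them is clamped up to 15 mm farther in or out, so where the tin stops must be felt
- dock_mouth (a point): point on the bench on the dock's centre line, 130 mm before the dock's origin; a tin centred here is clear of dock and gates. Entering from here, up to 5 mm off-centre, flared side guides centre the tin (1 mm play each side). It is seated when its far side meets the rigid, rubber-faced stop: its axis then lies 115 to 147 mm beyond this point
- gate_left (a joint): angle of the sprung gate on the dock's +y side, pivoted on the head 42 mm before and 61 mm beside the seated tin's axis: 0 closed (rest), 0.6 to 0.9 while the tin passes. The entering tin swings the gates inward; both spring back behind it only within about 3 mm of the stop. Sliding plus gates take 3 to 9 N; a further rise is the stop
- gate_right (a joint): the same for the gate on the -y side. At rest the two tips, 15 to 24 mm above the bench, leave a 60 mm gap, 31 to 39 mm before the seated tin's axis: pushing fingers narrower than that fit between, let the gates close, and come out backwards or upwards

How it is judged:
On the way:
1. the tin enters the dock's mouth and swings a gate open (value of joint any of gate_left, gate_right above 0.25 rad and x of tin in the frame of dock above -0.08 m), for 0.1 s.
At the end, for the whole second after the job is handed in: the tin stands upright and at rest on the bench inside the dock (its axis within 28 mm before and 20 mm beyond the dock's origin along the dock's x, 8 mm across), with both gates closed behind it (under 0.1 rad) (value of joint each of gate_left, gate_right below 0.1 rad and x of tin in the frame of dock between -0.028 and 0.02 m and y of tin in the frame of dock between -0.008 and 0.008 m and height (world z) of tin below 0.004 m and angle between tin's own z axis and vertical below 0.06 rad and linear speed of tin below 0.02 m/s); the robot touches nothing.
It fails at once if the tin lifted 10 mm or more off the bench (height (world z) of tin above 0.01 m).
It fails at once if the tin tipped by more than 0.15 rad (9 degrees) (angle between tin's own z axis and vertical above 0.15 rad).
It fails at once if the tin jerked faster than 0.4 m/s (linear speed of tin above 0.4 m/s).
It fails at once if the tin pressed with more than 30 N (contact force between tin and the arm above 30 N or contact force between tin and the fingers above 30 N).
It fails at once if a freshly cemented last, shoe or sole touched (over 0.5 N) (contact force between any of dark_last, light_last, shoe, sole and anything else above 0.5 N).
It also fails if it takes over 70 s, if anything falls off the work surface, if the arm or the gripper's body presses on something with over 40 N, if the wrist force passes 120 N, or if a joint passes its speed limit or range.

ROBOT

A 7-joint arm with a two-finger parallel gripper is mounted at the origin on a cart in front of the work surface, level with it; the furniture and walls round the work are solid. World frame = base frame: x ahead of the robot, y to its left, z up, the work surface at z = 0. Lengths are in m, angles in rad, forces in N, time in s.
With the tool pointing down it reaches from about 0.425 to 0.925 m from the base axis. Payload 6.8 kg.
Tool frame: the origin (TCP) lies at the very end of the fingers, on their centre line; the grasp point (between the pads) lies 19 mm behind it; z points along the fingers, y is the line along which they close (so a half turn about z gives the same grasp; the last joint's range is limited). The gripper opens to 85 mm and grips with 20 to 120 N. Pads are 22 mm wide; open, the fingers measure 114 mm over their backs; the gripper's body (76 mm by 85 mm) begins 54 mm behind the grasp point. The pads swing forward as they close: fully open they stand 13 mm farther back than shut.
Start: joints at [-1.365, 0.477, 0.022, 1.555, -0.011, 1.109, -0.083], TCP at [0.208, 0.642, 0.231] pointing down, gripper open.
Joint ranges: [-2.96, 2.96], [-0.34, 2.1], [-1.41, 1.46], [0.24, 2.44], [-1.37, 4.51], [0.17, 1.92], [-2.96, 2.96]. Speed limits (rad/s): [2.39, 2.39, 3.14, 3.14, 3.14, 3.14, 3.14].

INTERFACE

Orientations are given as a unit quaternion [w, x, y, z].
In Python, from station import bot gives the robot as it stands.
- The arm moves only by the shell command python3 nudge.py FILE [FORCE], which reads ROWS from the file FILE. ROWS is a JSON list of rows, 1 to 20 of them, each of 5 numbers: dx, dy, dz in shares of the most that a row can go, 1 being 50 mm, then a turn about the tool's z in rad, then the opening from 0.0 (shut) to 1.0 (fully open); each row shifts and turns the commanded pose from where the row before left it, along the tool's axes as they then stand; what a row does not reach is not made up. A row lasts 1/10 s, in which the tool goes at most 0.05 m and 0.15 rad, less where a joint would pass 70% of its speed; a pose out of reach is approached as far as the arm can. The fingers move at their own pace and stop on an object; FORCE is the grip in N (left out, the last holds). Time passes only in rows, so rows that do not move let the fingers close. It prints the time, the measured TCP pose, the force, the opening and the grip force at its end. Input that does not fit is refused with a message, and nothing moves.
- bot.get_obs(): the state, without advancing time (a new reading comes with each control period).
- bot.read_camera(name): name is "scene" or "top"; returns the picture (384x512x3 uint8, blue, green, red); there is no depth.
- bot.camera_info(name): a dict with "vertical_fov" (degrees; the focal length in pixels is half the picture's height over the tangent of half this angle, whatever the lens; pixels are square), "cx", "cy" (the principal point, pixels), "k1" (the pictures are not rectified: a ray, as slopes to the right and down, at radius r is drawn at 1 + k1 r^2 times it, then the intrinsics apply), "view" (4x4, takes a point from world to camera coordinates). Camera axes: x right, y up, looking along -z (the intrinsics and any distortion apply to the point x, -y, -z); pixel columns grow to the right and rows downward; lengths in m; the calibration is good to about 2 mm. A picture is of the moment at which its call begins. camera_info takes no time and is no camera call.
- bot.hand_in(): hands the job in; it is judged then, once.
The state is a dict: "t": time; "q": joint angles; "joint_vel": joint speeds; "joint_torque": joint torques, N m; "eef_pos": TCP position; "tool_rot": TCP orientation; "contact_force": force on the tool from outside, world axes, zero at the start; "torque": the same for the moment, N m; "gripper_width": opening from 0.0 (shut) to 1.0 (fully open); "grasp_force": force on a finger pad.
Only numpy, scipy, OpenCV 4.12 (cv2) and the standard library are available. Lean on these libraries where they do the work, as an engineer would, in place of code of your own. Each camera call takes 0.05 s, during which the arm holds its last target. There are 200 camera calls.

## Working session

There is one attempt and no reset: what is moved stays moved. The work goes in short steps, Python scripts to look and compute and a shell command to move; the robot and the scene stay as the last step left them, time stands still between calls to the robot, and variables do not carry over. Pictures are saved under pics/ and viewed, at most 10 in all, crops included, and the job is handed in when it is done.

```bash
ls; mkdir -p pics; python3 - <<'E'
from station import bot
import cv2
for n in("scene","top"):
    cv2.imwrite(f"pics/{n}0.png",bot.read_camera(n)); print(n,bot.camera_info(n))
print(bot.get_obs())
E
```

```text
nudge.py
pics
station.py
scene {'vertical_fov': 42.467949146308925, 'cx': 263.01770448957166, 'cy': 193.55019831915263, 'k1': -0.04745709981416783, 'view': array([[ 0.50863117, -0.86090297,  0.01184975, -0.27778305],
       [ 0.46916452,  0.28867534,  0.83459643, -0.30666034],
       [-0.72192727, -0.41894228,  0.5507344 , -1.38305174],
       [ 0.        ,  0.        ,  0.        ,  1.        ]])}
top {'vertical_fov': 45.91989478547771, 'cx': 253.38257620786902, 'cy': 192.37492877088826, 'k1': -0.07200012068382682, 'view': array([[-0.02300457, -0.99973384,  0.00174458, -0.00873609],
       [ 0.99232678, -0.02262201,  0.12155578, -0.53227727],
       [-0.12148396,  0.00452753,  0.99258307, -1.57349169],
       [ 0.        ,  0.        ,  0.        ,  1.        ]])}
{'t': 0.1, 'q': array([-1.36509597,  0.47769596,  0.0223383 ,  1.55633308, -0.01149278,
        1.10927485, -0.08309257]), 'joint_vel': array([ 0.00022864, -0.0017412 , -0.00127879, -0.00256548,  0.00093717,
       -0.00232756, -0.00056198]), 'joint_torque': array([ 4.38554707e-03, -5.97764289e+01,  1.61360878e+00, -2.81956279e+01,
        1.28063301e-02,  5.02771174e-03, -3.63557581e-05]), 'eef_pos': array([0.20820534, 0.64154509, 0.23044548]), 'tool_rot': array([-6.49312939e-05,  1.56240010e-01,  9.87718802e-01, -7.88881325e-04]), 'contact_force': array([-0.16878835, -0.27619119,  1.18024619]), 'torque': array([ 0.00182451,  0.02695121, -0.0278827 ]), 'grasp_force': 0.0, 'gripper_width': 0.9979454809992946}
```

View pics/top0.png

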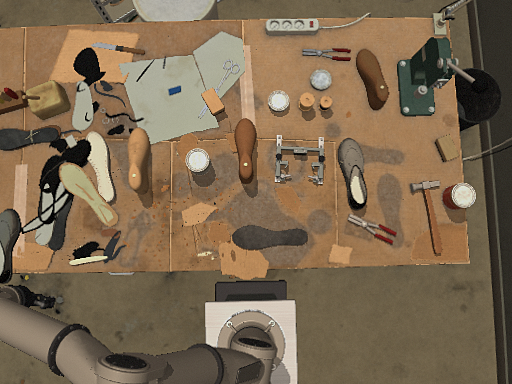

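View pics/scene0.png

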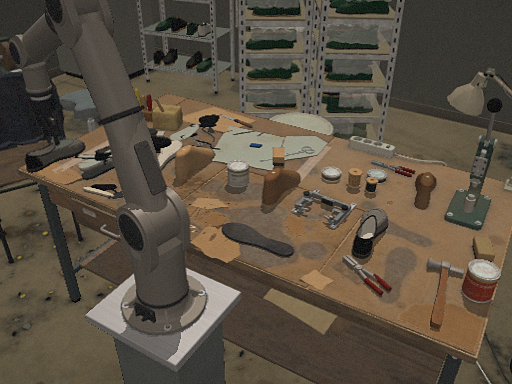

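The top view shows the light last at (139,160), the white tin at (197,160), the dark last at (245,150), the dock at (300,160) with its mouth downwards, the shoe at (352,172) and the sole at (270,237). The plan is to slide the tin from the left, through the lane at the front, to the dock on the right.

```bash
cat > h.py <<'E'
import numpy as np, cv2
from station import bot
def cam(n):
    c=bot.camera_info(n); f=192/np.tan(np.radians(c["vertical_fov"]/2)); return c,f
def ray(n,uv):
    c,f=cam(n); uv=np.atleast_2d(uv).astype(float)
    d=(uv-[c["cx"],c["cy"]])/f; s=d.copy()
    for _ in range(20): s=d/(1+c["k1"]*(s**2).sum(1,keepdims=True))
    R=c["view"][:3,:3]; o=-R.T@c["view"][:3,3]
    return o,np.c_[s[:,0],-s[:,1],-np.ones(len(s))]@R
def plane(n,uv,z):
    o,d=ray(n,uv); return (o+d*((z-o[2])/d[:,2])[:,None])[:,:2]
def proj(n,p):
    c,f=cam(n); p=np.atleast_2d(p); q=p@c["view"][:3,:3].T+c["view"][:3,3]
    s=np.c_[q[:,0],-q[:,1]]/-q[:,2:]
    return s*(1+c["k1"]*(s**2).sum(1,keepdims=True))*f+[c["cx"],c["cy"]]
E
python3 - <<'E'
from h import *
im=cv2.imread("pics/top0.png")
c=im[110:260,115:375]; cv2.imwrite("pics/top0c.png",cv2.resize(c,None,fx=3,fy=3,interpolation=cv2.INTER_CUBIC))
c=im[125:195,265:335]; cv2.imwrite("pics/dockc.png",cv2.resize(c,None,fx=8,fy=8,interpolation=cv2.INTER_CUBIC))
# tin lid
g=im.min(2); m=np.zeros_like(g); m[140:185,180:215]=(g[140:185,180:215]>150)
k,_=cv2.findContours(m,cv2.RETR_EXTERNAL,cv2.CHAIN_APPROX_NONE); k=max(k,key=cv2.contourArea)
print("lid px",cv2.minEnclosingCircle(k),cv2.boundingRect(k))
P=plane("top",k[:,0],.077); print("lid",cv2.minEnclosingCircle(P.astype(np.float32)),P.min(0),P.max(0))
E
```

```text
lid px ((196.83444213867188, 159.45033264160156), 11.7510347366333) (186, 148, 23, 24)
lid ((0.6459717154502869, 0.17288458347320557), 0.041181791573762894) [0.60545113 0.1344817 ] [0.68705202 0.21121725]
```

View pics/top0c.png

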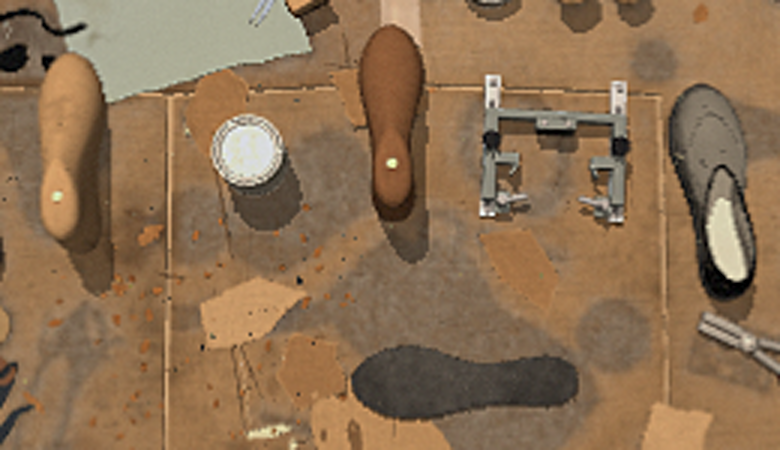

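View pics/dockc.png

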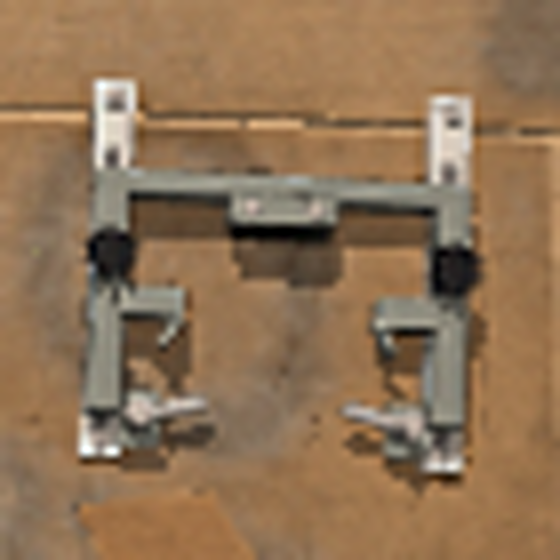

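The enlarged crops show the tin lid centred at (248,151) in the first one. The dock rail ends in the second are at about (93-135,80), (430-472,97), (80-120,456) and (424-463,473). Next I'll turn these into world positions.

```bash
python3 - <<'E'
from h import *
np.set_printoptions(precision=4,suppress=True)
im=cv2.imread("pics/top0.png")
px=lambda L:np.array(L,float)/8+[265,125]-.5
P=plane("top",px([(93,80),(135,80),(430,97),(472,97),(80,456),(120,456),(424,473),(463,473)]),.008)
far=P[:4].mean(0); near=P[4:].mean(0); ax=far-near; L=np.linalg.norm(ax); ax/=L
acr=(P[:2].mean(0)+P[4:6].mean(0)-P[2:4].mean(0)-P[6:].mean(0)); 
acr/=np.linalg.norm(acr); ax2=np.array([acr[1],-acr[0]])
print("L(174)",L,"axis",ax,np.arctan2(ax[1],ax[0]),"from across",np.arctan2(ax2[1],ax2[0]),np.linalg.norm(P[0]-P[3]),P.tolist())
a=ax+ax2; a/=np.linalg.norm(a)
o=(far+near)/2-a*.015; print("origin",o,"mouth",o-.13*a,"ang",np.arctan2(a[1],a[0]))
# outlines
hsv=cv2.cvtColor(im,cv2.COLOR_BGR2HSV)
gray=im.max(2)
def obj(name,roi,mask,zs):
    x0,y0,x1,y1=roi; m=np.zeros(gray.shape,np.uint8); m[y0:y1,x0:x1]=mask[y0:y1,x0:x1]*255
    m=cv2.morphologyEx(m,cv2.MORPH_OPEN,np.ones((3,3),np.uint8))
    k,_=cv2.findContours(m,cv2.RETR_EXTERNAL,cv2.CHAIN_APPROX_NONE); k=max(k,key=cv2.contourArea)
    print(name,cv2.boundingRect(k))
    for z in zs:
        Q=plane("top",k[:,0],z); print("  z",z,"min",Q.min(0),"max",Q.max(0),"nearest pt",Q[Q[:,0].argmin()])
    return m
print(hsv[150,246],hsv[175,246],hsv[165,140],hsv[150,225],hsv[237,270],hsv[215,260],hsv[195,250])
obj("sole",(225,218,315,255),gray<85,[.009])
obj("dark",(232,112,262,190),(hsv[...,1]>135)&(gray<150),[0,.03,.06,.1])
obj("light",(125,122,155,195),(gray>140),[0,.06,.1])
E
```

```text
L(174) 0.17407400142770163 axis [ 0.9979 -0.0644] -0.06446566335141131 from across -0.07232306222971957 0.17386610914666162 [[0.7464167539701443, -0.10917202401863653], [0.7460032936135266, -0.1283974416758959], [0.7352322592911389, -0.26335183942160045], [0.7348491673112985, -0.28265290149131056], [0.5727335981678, -0.09814971908695329], [0.5723260985886092, -0.11620294399818198], [0.5614935010546437, -0.25334777316756957], [0.5610986107088171, -0.27101767052049164]]
origin [ 0.6388 -0.1893] mouth [ 0.5091 -0.1804] ang -0.06839436279056543
[ 12 156 132] [ 12 150 124] [ 14 126 119] [ 15 113 156] [16 48 80] [ 16  94 125] [16 81 85]
sole (232, 225, 76, 25)
  z 0.009 min [ 0.3321 -0.2083] max [0.4178 0.0587] nearest pt [ 0.3321 -0.0363]
dark (234, 119, 24, 64)
  z 0 min [ 0.5743 -0.0385] max [0.8101 0.0456] nearest pt [0.5743 0.0012]
  z 0.03 min [ 0.57   -0.0381] max [0.8014 0.0445] nearest pt [0.57   0.0009]
  z 0.06 min [ 0.5656 -0.0376] max [0.7927 0.0434] nearest pt [0.5656 0.0006]
  z 0.1 min [ 0.5597 -0.037 ] max [0.781  0.0419] nearest pt [0.5597 0.0003]
light (128, 122, 27, 66)
  z 0 min [0.5653 0.3403] max [0.8087 0.437 ] nearest pt [0.5653 0.4053]
  z 0.06 min [0.5569 0.3273] max [0.7912 0.4204] nearest pt [0.5569 0.3899]
  z 0.1 min [0.5513 0.3186] max [0.7796 0.4093] nearest pt [0.5513 0.3796]
```

The manual's scale: shifts go in shares of 50 mm. Converting my numbers, -0.03 m is -0.6, -0.028 m is -0.56.

```bash
echo '[[0,0,0,-0.1046,0.4],[0,0,0,-0.1046,0.4],[0,0,0,-0.1046,0.4],[-0.6,-0.56,0,0,0.4],[-0.6,-0.56,0,0,0.4],[-0.6,-0.56,0,0,0.4],[-0.6,-0.56,0,0,0.4],[-0.6,-0.56,0,0,0.4],[-0.6,-0.56,0,0,0.4],[-0.6,-0.56,0,0,0.4],[-0.6,-0.56,0,0,0.4],[-0.6,-0.56,0,0,0.4],[-0.6,-0.56,0,0,0.4],[-0.6,-0.56,0,0,0.4],[-0.6,-0.56,0,0,0.4],[-0.6,-0.56,0,0,0.4],[-0.6,-0.56,0,0,0.4]]' > path.dat && python3 nudge.py path.dat
```

```text
t: 1.8
eef_pos: [0.6291, 0.2487, 0.2308]
tool_rot: [-0.0, -0.0, 1.0, -0.0]
contact_force: [0.6, 1.1, 0.7]
gripper_width: 0.4
grasp_force: 0.0
```
Aligned. Need wx +0.083 → dx -0.083; wy -0.0757. 3 rows (-.028,-.025), then down: z 0.231 → 0.06 first, then look with camera? Check with camera at z .1. Just view before descending to 0.01. Tin at 0.173 with lid 77; body over... at x=.712 body x half 38 → 0.674 vs tin's edge .688: body overlaps tin in xy by design, with 73 above. Down to 0.05 quickly then picture.

Scaled: -0.028 m is -0.56, -0.025 m is -0.5.

```bash
echo '[[-0.56,-0.5,0,0,0.4],[-0.56,-0.5,0,0,0.4],[-0.56,-0.5,0,0,0.4],[0,0,0,0,0.4],[0,0,0.8,0,0.4],[0,0,0.8,0,0.4],[0,0,0.8,0,0.4],[0,0,0.6,0,0.4],[0,0,0,0,0.4]]' > path.dat && python3 nudge.py path.dat; python3 - <<'E'
from h import *
im=bot.read_camera("top")[110:230,150:290]; s=bot.read_camera("scene")[130:260,180:340]
cv2.imwrite("pics/a.png",np.vstack([cv2.resize(im,(560,280) if 0 else (350,300)),cv2.resize(s,(350,284))]))
E
```

```text
t: 2.7
eef_pos: [0.7079, 0.1748, 0.0755]
tool_rot: [-0.005, -0.0, 1.0, -0.001]
contact_force: [0.5, 0.3, -0.0]
gripper_width: 0.4
grasp_force: 0.0
```

View pics/a.png

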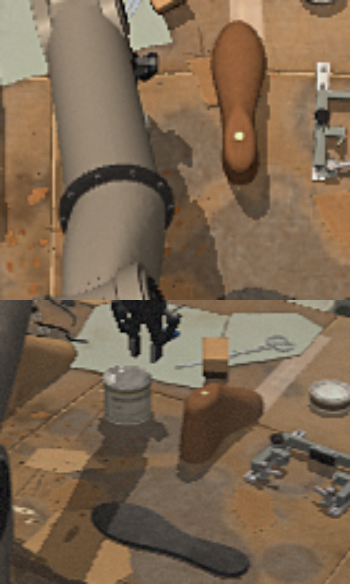

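The top view has the arm hiding the tin. The scene half of the picture, with the fingers at (145,345) and the tin at (127,395), shows the fingers behind and beyond the tin, clear of everything. I'll lower and start the push toward the robot.

Scaled: 0.022 m is 0.44, 0.02 m is 0.4.

```bash
echo '[[-0.08,-0.02,0.44,0,0.4],[0,0,0.44,0,0.4],[0,0,0.4,0,0.4],[0,0,0,0,0.4]]' > path.dat && python3 nudge.py path.dat; echo '[[0.1,0,0,0,0.4],[0.1,0,0,0,0.4],[0.1,0,0,0,0.4],[0.1,0,0,0,0.4],[0.1,0,0,0,0.4],[0.1,0,0,0,0.4]]' > path.dat && python3 nudge.py path.dat
```

```text
t: 3.2
eef_pos: [0.715, 0.174, 0.0157]
tool_rot: [-0.001, -0.0, 1.0, -0.0]
contact_force: [-1.3, -0.2, -0.2]
gripper_width: 0.4
grasp_force: 0.0
t: 3.8
eef_pos: [0.6866, 0.1741, 0.0179]
tool_rot: [0.001, 0.0, 1.0, 0.0]
contact_force: [1.6, 0.4, 1.3]
gripper_width: 0.397
grasp_force: 0.0
```

```bash
echo '[[0.16,0,0.02,0,0.4],[0.2,0,0.02,0,0.4],[0.2,0,0.02,0,0.4],[0.2,0,0.02,0,0.4],[0.2,0,0,0,0.4],[0.2,0,0,0,0.4]]' > path.dat && python3 nudge.py path.dat; echo '[[0.2,0,0,0,0.4],[0.2,0,0,0,0.4],[0.2,0,0,0,0.4],[0.2,0,0,0,0.4],[0.1,0,0,0,0.4],[0,0,0,0,0.4]]' > path.dat && python3 nudge.py path.dat; python3 - <<'E'
from h import *
s=bot.read_camera("scene")[150:280,180:340]
cv2.imwrite("pics/b.png",cv2.resize(s,(480,390),interpolation=cv2.INTER_CUBIC))
E
```

```text
t: 4.4
eef_pos: [0.6316, 0.1746, 0.016]
tool_rot: [0.004, 0.0, 1.0, 0.001]
contact_force: [6.4, 0.2, 9.6]
gripper_width: 0.402
grasp_force: 0.0
t: 5.0
eef_pos: [0.5858, 0.1747, 0.0157]
tool_rot: [0.003, 0.0, 1.0, 0.001]
contact_force: [6.2, -0.6, 8.9]
gripper_width: 0.399
grasp_force: 0.0
```

View pics/b.png

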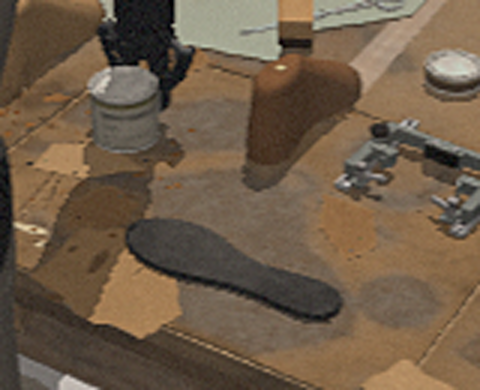

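The picture shows the tin upright at (125,108), in contact with the fingers and well clear of both lasts. The z force of 9 N means the gripper is resting on the lid, so I'll rise 6 mm and push on to the lane.

```bash
echo '[[0,0,-0.06,0,0.4],[0,0,-0.06,0,0.4],[0,0,0,0,0.4]]' > path.dat && python3 nudge.py path.dat;  echo '[[0.1,0,0,0,0.4],[0.16,0,0,0,0.4],[0.16,0,0,0,0.4],[0.16,0,0,0,0.4],[0.16,0,0,0,0.4],[0.1,0,0,0,0.4],[0.04,0,0,0,0.4],[0,0,0,0,0.4]]' > path.dat && python3 nudge.py path.dat
```

```text
t: 5.35
eef_pos: [0.5826, 0.1741, 0.0193]
tool_rot: [-0.0, -0.0, 1.0, -0.0]
contact_force: [1.5, 0.6, 0.1]
gripper_width: 0.399
grasp_force: 0.0
t: 6.15
eef_pos: [0.539, 0.1741, 0.0193]
tool_rot: [-0.0, -0.0, 1.0, -0.0]
contact_force: [-0.0, -0.4, -0.3]
gripper_width: 0.403
grasp_force: 0.0
```

```bash
echo '[[-0.2,0,0,0,0.4],[-0.3,0,0,0,0.4],[-0.1,0,-0.6,0,0.4],[0,0,-0.8,0,0.4],[0,0,-0.8,0,0.4],[0,0,-0.8,0,0.4],[0,0,-0.6,0,0.4],[0,0.9,0,0,0.4],[0,0.9,0,0,0.4],[0,0.9,0,0,0.4],[0,0.9,0,0,0.4],[0,0.9,0,0,0.4],[0,0.8,0,0,0.4],[0,0,0,0,0.4]]' > path.dat && python3 nudge.py path.dat; cat > tin.py <<'E'
from h import *
def lid(roi):
    im=bot.read_camera("top"); x0,y0,x1,y1=roi; g=im.min(2); m=np.zeros_like(g); m[y0:y1,x0:x1]=g[y0:y1,x0:x1]>150
    m=cv2.morphologyEx(m,cv2.MORPH_OPEN,np.ones((3,3),np.uint8))
    k,_=cv2.findContours(m,cv2.RETR_EXTERNAL,cv2.CHAIN_APPROX_NONE)
    for c in k:
        if cv2.contourArea(c)>60: P=plane("top",c[:,0],.077); print("lid",cv2.minEnclosingCircle(P.astype(np.float32)),cv2.boundingRect(c))
    return im
E
python3 - <<'E'
from tin import *
im=lid((165,160,240,225)); print(bot.get_obs()["q"].round(2))
cv2.imwrite("pics/c.png",cv2.resize(im[110:260,115:375],None,fx=2,fy=2))
E
```

```text
t: 7.55
eef_pos: [0.5665, 0.4472, 0.1984]
tool_rot: [-0.001, -0.004, 1.0, 0.002]
contact_force: [-0.6, 0.6, -0.2]
gripper_width: 0.404
grasp_force: 0.0
lid ((0.4872341752052307, 0.17221643030643463), 0.03812937065958977) (189, 196, 19, 19)
[-0.81  0.58  0.09  1.47 -0.06  1.1   0.87]
```

View pics/c.png

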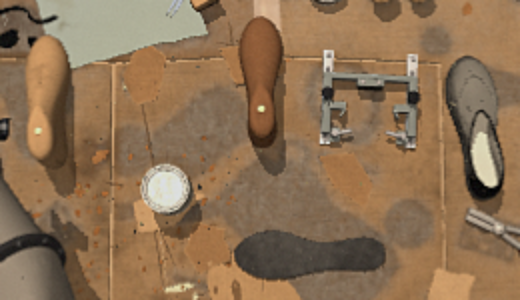

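The tin stands clean at (165,189) in the crop, which puts it at about (0.488, 0.172) in world coordinates. The lane along x≈0.49 is free on both sides.

```bash
echo '[[0,0,0,0.1428,0.4],[0,0,0,0.1428,0.4],[0,0,0,0.1428,0.4],[0,0,0,0.1428,0.4],[0,0,0,0.1428,0.4],[0,0,0,0.1428,0.4],[0,0,0,0.1428,0.4],[0,0,0,0.1428,0.4],[0,0,0,0.1428,0.4],[0,0,0,0.1428,0.4],[0,0,0,0.1428,0.4],[-0.8,-0.3,0,0,0.4],[-0.8,-0.32,0,0,0.4],[-0.8,-0.32,0,0,0.4],[-0.8,-0.32,0,0,0.4],[-0.8,-0.3,0,0,0.4],[0,0,0,0,0.4],[0,0,0,0,0.4]]' > path.dat && python3 nudge.py path.dat
```

```text
t: 9.4
eef_pos: [0.4918, 0.2371, 0.1999]
tool_rot: [-0.0, 0.708, 0.706, 0.0]
contact_force: [-0.1, -0.3, 0.2]
gripper_width: 0.4
grasp_force: 0.0
```

Scaled: 0.02 m is 0.4, 0.005 m is 0.1.

```bash
echo '[[0.1,-0.06,0.8,0,0.4],[0,0,0.8,0,0.4],[0,0,0.8,0,0.4],[0,0,0.6,0,0.4],[0,0,0.4,0,0.4],[0,0,0.2,0,0.4],[0,0,0,0,0.4]]' > path.dat && python3 nudge.py path.dat && echo '[[-0.08,0,0,0,0.4],[-0.08,0,0,0,0.4],[-0.08,0,0,0,0.4],[-0.08,0,0,0,0.4],[-0.08,0,0,0,0.4],[-0.12,0,0,0,0.4],[-0.16,0,0,0,0.4],[-0.16,0,0,0,0.4]]' > path.dat && python3 nudge.py path.dat
```

```text
t: 10.1
eef_pos: [0.4882, 0.2442, 0.0181]
tool_rot: [-0.0, 0.707, 0.707, -0.001]
contact_force: [-0.0, -0.8, -0.8]
gripper_width: 0.402
grasp_force: 0.0
t: 10.9
eef_pos: [0.4885, 0.2017, 0.0194]
tool_rot: [0.0, 0.707, 0.707, 0.0]
contact_force: [0.8, 1.5, 1.4]
gripper_width: 0.401
grasp_force: 0.0
```

Scaled: -0.01 m is -0.2.

```bash
echo '[[-0.2,0,0,0,0.4],[-0.2,0,0,0,0.4],[-0.2,0,0,0,0.4],[-0.2,0,0,0,0.4],[-0.2,0,0,0,0.4],[-0.2,0,0,0,0.4],[-0.2,0,0,0,0.4],[-0.2,0,0,0,0.4]]' > path.dat && python3 nudge.py path.dat; python3 - <<'E'
from h import *
s=bot.read_camera("scene")[150:280,180:340]; t=bot.read_camera("top")[110:260,115:375]
cv2.imwrite("pics/d.png",np.vstack([cv2.resize(s,(360,292)),cv2.resize(t,(360,208))]))
E
```

```text
t: 11.7
eef_pos: [0.4883, 0.1212, 0.0193]
tool_rot: [-0.0, 0.707, 0.707, -0.0]
contact_force: [-0.1, 1.7, 1.3]
gripper_width: 0.401
grasp_force: 0.0
```

View pics/d.png

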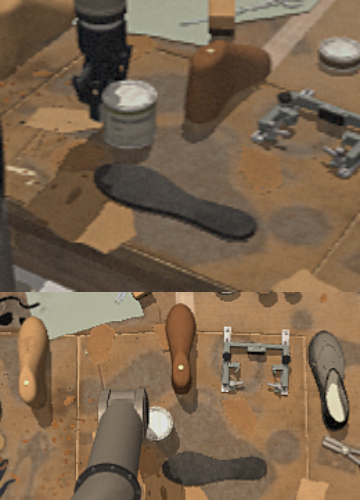

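The tin is upright at (131,112) in the scene half and at (158,423) in the top half, with the fingers square behind it. I'll continue along the lane.

```bash
echo '[[-0.2,0,0,0,0.4],[-0.2,0,0,0,0.4],[-0.2,0,0,0,0.4],[-0.2,0,0,0,0.4],[-0.2,0,0,0,0.4],[-0.2,0,0,0,0.4],[-0.2,0,0,0,0.4],[-0.2,0,0,0,0.4]]' > path.dat && python3 nudge.py path.dat; python3 - <<'E'
from tin import *
p=proj("top",[[.488,-.0095,.077]])[0]; print("expected px",p); u,v=p.astype(int)
lid((u-20,v-20,u+20,v+20))
E
```

```text
t: 12.6
eef_pos: [0.4883, 0.0412, 0.0193]
tool_rot: [-0.0, 0.707, 0.707, -0.0]
contact_force: [-0.2, 1.5, -1.5]
gripper_width: 0.398
grasp_force: 0.2
expected px [250.37457976 203.56978794]
lid ((0.4851985573768616, -0.019563013687729836), 0.031026799231767654) (248, 196, 14, 18)
```

Scaled: -0.01 m is -0.2, -0.006 m is -0.12.

```bash
echo '[[-0.2,0,0,0,0.4],[-0.2,0,0,0,0.4],[-0.2,0,0,0,0.4],[-0.2,0,0,0,0.4],[-0.2,0,0,0,0.4],[-0.2,0,0,0,0.4],[-0.2,0,0,0,0.4],[-0.2,0,0,0,0.4],[-0.2,0,0,0,0.4],[-0.2,0,0,0,0.4],[-0.2,0,0,0,0.4],[-0.2,0,0,0,0.4],[-0.2,0,0,0,0.4],[-0.2,0,0,0,0.4],[-0.2,0,0,0,0.4],[-0.2,0,0,0,0.4],[-0.12,0,0,0,0.4],[-0.06,0,0,0,0.4],[0,0,0,0,0.4]]' > path.dat && python3 nudge.py path.dat
```

```text
t: 14.55
eef_pos: [0.4883, -0.1274, 0.0193]
tool_rot: [0.0, 0.707, 0.707, -0.0]
contact_force: [0.3, 1.3, -0.1]
gripper_width: 0.401
grasp_force: 0.0
```

```bash
echo '[[0.2,0,0,0,0.4],[0.3,0,0,0,0.4],[0.2,0,-0.6,0,0.4],[0,0,-0.8,0,0.4],[0,0,-0.8,0,0.4],[0,0,-0.8,0,0.4],[0,0,-0.6,0,0.4],[0.9,0,0,0,0.4],[0.9,0,0,0,0.4],[0.9,0,0,0,0.4],[0.9,0,0,0,0.4],[0.8,0,0,0,0.4],[0,0,0,0,0.4]]' > path.dat && python3 nudge.py path.dat; python3 - <<'E'
from tin import *
p=proj("top",[[.488,-.179,.077]])[0]; print("expected px",p); u,v=p.astype(int)
im=lid((u-22,v-22,u+22,v+22)); s=bot.read_camera("scene")[150:280,180:380]
cv2.imwrite("pics/e.png",np.vstack([cv2.resize(im[120:260,200:370],(425,350)),cv2.resize(s,(425,240))])); print(bot.get_obs()["q"].round(2))
E
```

```text
t: 15.85
eef_pos: [0.4873, 0.1357, 0.1991]
tool_rot: [-0.001, 0.703, 0.711, 0.001]
contact_force: [1.0, -0.5, -0.6]
gripper_width: 0.401
grasp_force: 0.0
expected px [299.65859741 202.44086993]
lid ((0.48712897300720215, -0.1758682280778885), 0.03952144831418991) (289, 194, 22, 19)
[-0.7   0.24  0.37  2.01 -0.11  0.91 -0.27]
```

View pics/e.png

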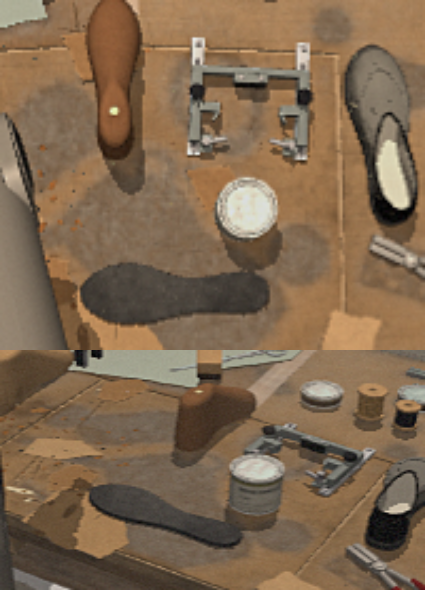

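The tin is at (247,208) in the top part, about (0.487, -0.177) in world coordinates. That is on the dock's centre line to within 2 mm, and clear of the sole. Next I'll turn the tool, narrow the fingers and place them on the robot side of the tin.

```bash
echo '[[0,0,0,-0.1366,0.25],[0,0,0,-0.1366,0.25],[0,0,0,-0.1366,0.25],[0,0,0,-0.1366,0.25],[0,0,0,-0.1366,0.25],[0,0,0,-0.1366,0.25],[0,0,0,-0.1366,0.25],[0,0,0,-0.1366,0.25],[0,0,0,-0.1366,0.25],[0,0,0,-0.1366,0.25],[0,0,0,-0.1366,0.25],[0.106,-0.784,0,0,0.25],[0.106,-0.784,0,0,0.25],[0.106,-0.784,0,0,0.25],[0.106,-0.784,0,0,0.25],[0.106,-0.784,0,0,0.25],[0.106,-0.784,0,0,0.25],[0.106,-0.784,0,0,0.25],[0.106,-0.784,0,0,0.25],[0,0,0,0,0.25]]' > path.dat && python3 nudge.py path.dat; echo '[[0,0,0,0,0.25]]' > path.dat && python3 nudge.py path.dat; python3 - <<'E'
from h import *
from scipy.spatial.transform import Rotation as R
o=bot.get_obs(); r=R.from_quat(np.roll(o["tool_rot"],-1)).as_matrix(); p=o["eef_pos"]
print(p.round(4),r.round(3).tolist(),o["q"].round(2))
O=np.array([.6388,-.1893]); a=np.array([.9977,-.0683]); n=np.array([.0683,.9977])
print("along/across dock",(p[:2]-O)@a,(p[:2]-O)@n)
t=np.array([.487,-.177])-O; print("tin",t@a,t@n)
E
```

```text
t: 17.95
eef_pos: [0.4218, -0.1882, 0.1995]
tool_rot: [-0.0, 0.04, 0.999, -0.001]
contact_force: [-0.5, 0.7, 0.5]
gripper_width: 0.25
grasp_force: 0.0
t: 18.05
eef_pos: [0.4235, -0.1835, 0.1992]
tool_rot: [-0.0, 0.036, 0.999, 0.0]
contact_force: [-0.1, 0.7, -0.7]
gripper_width: 0.255
grasp_force: 0.0
[ 0.4235 -0.1835  0.1992] [[-0.997, 0.073, -0.0], [0.073, 0.997, 0.0], [0.0, 0.0, -1.0]] [-0.05  0.16  0.36  2.1  -0.07  0.89  1.85]
along/across dock -0.21523107940891248 -0.00890944592863478
tin -0.15229095000000004 0.0019037700000000025
```

```bash
cat > d.py <<'E'
from h import *
o=bot.get_obs(); p=o["eef_pos"]; O=np.array([.6388,-.1893]); a=np.array([.9977,-.0683]); n=np.array([.0683,.9977])
f=o["contact_force"]; q=o["tool_rot"]; print("along",((p[:2]-O)@a).round(4),"across",((p[:2]-O)@n).round(4),"z",p[2].round(4),"F along",(f[:2]@a).round(2),"F across",(f[:2]@n).round(2),"Fz",f[2].round(2),"rot",2*np.arctan2(q[1],q[2]).round(4))
E
echo '[[0,0,0.8,0,0.25],[0,0,0.8,0,0.25],[0,0,0,0,0.25],[0,0,0,0,0.25],[0,0,0,0,0.25]]' > path.dat && python3 nudge.py path.dat; python3 d.py
```

```text
t: 18.55
eef_pos: [0.4259, -0.182, 0.121]
tool_rot: [0.001, 0.034, 0.999, -0.0]
contact_force: [0.4, -0.1, 0.3]
gripper_width: 0.249
grasp_force: 0.0
along -0.2129 across -0.0072 z 0.121 F along 0.4 F across -0.11 Fz 0.34 rot 0.0678
```

Scaled: 0.0075 m is 0.15, 0.003 m is 0.06.

```bash
echo '[[0.06,0.15,0,0,0.25],[0,0,0,0,0.25],[0,0,0.8,0,0.25],[0,0,0.7,0,0.25],[0,0,0.34,0,0.25],[0,0,0.18,0,0.25],[0,0,0,0,0.25],[0,0,0,0,0.25]]' > path.dat && python3 nudge.py path.dat; python3 d.py
```

```text
t: 19.35
eef_pos: [0.4229, -0.1744, 0.0191]
tool_rot: [0.001, 0.034, 0.999, -0.0]
contact_force: [-0.0, -0.3, 0.1]
gripper_width: 0.253
grasp_force: 0.0
along -0.2164 across 0.0001 z 0.0191 F along -0.02 F across -0.34 Fz 0.06 rot 0.0682
```

```bash
echo '[[-0.08,0,0,0,0.25],[-0.08,0,0,0,0.25],[-0.08,0,0,0,0.25],[-0.08,0,0,0,0.25],[-0.12,0,0,0,0.25],[-0.16,0,0,0,0.25],[-0.16,0,0,0,0.25],[-0.16,0,0,0,0.25],[-0.16,0,0,0,0.25],[-0.16,0,0,0,0.25],[-0.12,0,0,0,0.25],[-0.08,0,0,0,0.25],[0,0,0,0,0.25]]' > path.dat && python3 nudge.py path.dat; python3 d.py;  python3 - <<'E'
from h import *
t=bot.read_camera("top"); s=bot.read_camera("scene")[180:260,260:370]
cv2.imwrite("pics/f.png",np.vstack([cv2.resize(t[125:225,260:340],(440,320) if 0 else (400,320)),cv2.resize(s,(400,279))]))
E
```

```text
t: 20.65
eef_pos: [0.4949, -0.1792, 0.0184]
tool_rot: [0.0, 0.034, 0.999, -0.0]
contact_force: [0.3, -0.8, -0.3]
gripper_width: 0.25
grasp_force: 0.0
along -0.1443 across 0.0003 z 0.0184 F along 0.37 F across -0.78 Fz -0.32 rot 0.068
```

View pics/f.png

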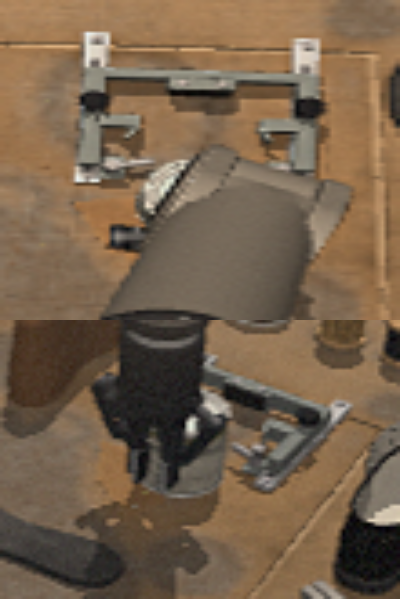

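The last picture shows the tin at the dock mouth, (165,190) in the top half, upright and centred between the gates with the fingers behind it. I'll enter the dock slowly and watch the force.

Scaled: -0.004 m is -0.08, -0.005 m is -0.1.

```bash
echo '[[-0.08,0,0,0,0.25],[-0.1,0,0,0,0.25],[-0.1,0,0,0,0.25],[-0.1,0,0,0,0.25],[-0.1,0,0,0,0.25],[-0.1,0,0,0,0.25]]' > path.dat && python3 nudge.py path.dat; python3 d.py; echo '[[-0.1,0,0,0,0.25],[-0.1,0,0,0,0.25],[-0.1,0,0,0,0.25],[-0.06,0,0,0,0.25]]' > path.dat && python3 nudge.py path.dat; python3 d.py
```

```text
t: 21.35
eef_pos: [0.522, -0.1811, 0.018]
tool_rot: [-0.001, 0.034, 0.999, 0.0]
contact_force: [-5.2, 1.1, 2.2]
gripper_width: 0.251
grasp_force: 1.6
along -0.1171 across 0.0002 z 0.018 F along -5.27 F across 0.71 Fz 2.22 rot 0.0684
t: 21.75
eef_pos: [0.5404, -0.1824, 0.018]
tool_rot: [-0.001, 0.034, 0.999, 0.0]
contact_force: [-5.1, 0.7, 1.9]
gripper_width: 0.25
grasp_force: 1.6
along -0.0987 across 0.0001 z 0.018 F along -5.17 F across 0.32 Fz 1.94 rot 0.0684
```

Scaled: -0.004 m is -0.08, -0.002 m is -0.04.

```bash
echo '[[-0.08,0,0,0,0.25],[-0.08,0,0,0,0.25],[-0.04,0,0,0,0.25]]' > path.dat && python3 nudge.py path.dat; python3 d.py
```

```text
t: 22.05
eef_pos: [0.5505, -0.183, 0.018]
tool_rot: [-0.001, 0.034, 0.999, 0.0]
contact_force: [-5.2, 0.4, 1.5]
gripper_width: 0.247
grasp_force: 1.5
along -0.0885 across 0.0003 z 0.018 F along -5.18 F across 0.05 Fz 1.53 rot 0.0682
```

Scaled: -0.003 m is -0.06, -0.002 m is -0.04.

```bash
echo '[[-0.06,0,0,0,0.25],[-0.06,0,0,0,0.25],[-0.06,0,0,0,0.25],[-0.04,0,0,0,0.25]]' > path.dat && python3 nudge.py path.dat; python3 d.py; echo '[[-0.04,0,0,0,0.25],[-0.04,0,0,0,0.25],[-0.04,0,0,0,0.25]]' > path.dat && python3 nudge.py path.dat; python3 d.py
```

```text
t: 22.45
eef_pos: [0.5629, -0.1839, 0.0184]
tool_rot: [0.001, 0.034, 0.999, -0.0]
contact_force: [-1.3, -0.9, -0.7]
gripper_width: 0.253
grasp_force: 0.5
along -0.0761 across 0.0002 z 0.0184 F along -1.23 F across -1.0 Fz -0.68 rot 0.068
t: 22.75
eef_pos: [0.5682, -0.1841, 0.0183]
tool_rot: [0.0, 0.034, 0.999, 0.0]
contact_force: [-2.2, 0.6, 0.6]
gripper_width: 0.249
grasp_force: 0.5
along -0.0708 across 0.0004 z 0.0183 F along -2.21 F across 0.49 Fz 0.6 rot 0.068
```

Scaled: -0.002 m is -0.04.

```bash
echo '[[-0.04,0,0,0,0.25],[-0.04,0,0,0,0.25]]' > path.dat && python3 nudge.py path.dat; python3 d.py
```

```text
t: 22.95
eef_pos: [0.5724, -0.1846, 0.0184]
tool_rot: [0.0, 0.034, 0.999, -0.0]
contact_force: [0.1, 0.7, -1.0]
gripper_width: 0.249
grasp_force: 0.6
along -0.0666 across 0.0002 z 0.0184 F along 0.04 F across 0.65 Fz -0.95 rot 0.0682
```

```bash
for i in 1; do echo '[[-0.04,0,0,0,0.25],[-0.04,0,0,0,0.25]]' > path.dat && python3 nudge.py path.dat >/dev/null; python3 d.py; echo '[[-0.04,0,0,0,0.25]]' > path.dat && python3 nudge.py path.dat >/dev/null; python3 d.py; done
```

```text
along -0.0627 across 0.0003 z 0.0184 F along -1.29 F across 0.22 Fz 0.23 rot 0.0682
along -0.062 across 0.0003 z 0.0182 F along -6.75 F across -0.54 Fz 4.08 rot 0.0684
```

Scaled: -0.002 m is -0.04.

```bash
echo '[[-0.04,0,0,0,0.25],[0,0,0,0,0.25]]' > path.dat && python3 nudge.py path.dat >/dev/null; python3 d.py; echo '[[-0.04,0,0,0,0.25],[0,0,0,0,0.25]]' > path.dat && python3 nudge.py path.dat >/dev/null; python3 d.py
```

```text
along -0.0619 across 0.0002 z 0.0177 F along -8.91 F across 0.12 Fz 3.52 rot 0.0686
along -0.0617 across 0.0002 z 0.0173 F along -11.36 F across 0.94 Fz 5.28 rot 0.069
```

The manual's scale: shifts go in shares of 50 mm. Converting my numbers, -0.002 m is -0.04.

```bash
echo '[[-0.04,0,0,0,0.25],[0,0,0,0,0.25]]' > path.dat && python3 nudge.py path.dat >/dev/null; python3 d.py; echo '[[0.08,0,0,0,0.25],[0.08,0,0,0,0.25],[0.08,0,0,0,0.25],[0.08,0,0,0,0.25],[0,0,0,0,0.25]]' > path.dat && python3 nudge.py path.dat >/dev/null; python3 d.py;  echo '[[0.2,0,0,0,0.25],[0.2,0,0,0,0.25],[0.3,0,0,0,0.25],[0.3,0,0,0,0.25],[0.3,0,0,0,0.25],[0.2,0,0,0,0.25],[0,0,-0.6,0,0.25],[0,0,-0.8,0,0.25],[0,0,-0.8,0,0.25],[0,0,-0.8,0,0.25],[0,0.9,0,0,0.25],[0,0.9,0,0,0.25],[0,0.9,0,0,0.25],[0,0.9,0,0,0.25],[0,0.9,0,0,0.25],[0,0.9,0,0,0.25],[0,0.9,0,0,0.25],[0,0.9,0,0,0.25],[0,0,0,0,0.25],[0,0,0,0,0.25]]' > path.dat && python3 nudge.py path.dat; python3 - <<'E'
from tin import *
p=proj("top",[[.630,-.189,.077]])[0]; print("expected px",p); u,v=p.astype(int)
im=lid((u-16,v-18,u+16,v+18)); cv2.imwrite("pics/g.png",im)
a=cv2.imread("pics/top0.png"); 
# gate pixels: bright metallic, in gate windows of dock crop
for nm,(x0,y0,x1,y1) in {"L":(280,172,292,182),"R":(307,172,320,184)}.items():
    A=a[y0:y1,x0:x1].max(2).astype(int); B=im[y0:y1,x0:x1].max(2).astype(int); print(nm,np.abs(A-B).mean()); print(np.hstack([A,np.zeros((A.shape[0],1),int),B]))
E
```

```text
along -0.0617 across 0.0002 z 0.0168 F along -16.7 F across 1.39 Fz 6.93 rot 0.0692
along -0.0712 across 0.0002 z 0.0185 F along -0.06 F across -1.07 Fz -0.75 rot 0.0682
t: 26.35
eef_pos: [0.517, 0.181, 0.168]
tool_rot: [-0.0, 0.033, 0.999, -0.0]
contact_force: [0.2, -1.2, -1.0]
gripper_width: 0.248
grasp_force: 0.0
expected px [301.06984559 161.74675968]
lid ((0.6255640983581543, -0.1921510547399521), 0.037645332515239716) (293, 155, 19, 18)
L 6.408333333333333
[[ 57  93 149 146 154 152  84 100 163 155 147 147   0  58  94 148 147 159
  154  85 100 167 116  67  76]
 [ 61  92 101 104 150 144  85  97 154 155 151 146   0  59  92 104 105 151
  147  87  99 160 161  87  72]
 [ 76 165 177 150 141 142 145 115 133 151 137 143   0  75 166 176 150 146
  145 148 117 133 157 116  83]
 [ 80 189 199 197 141 154 208 208 213 193 160 135   0  83 189 203 200 143
  156 208 212 215 200 161  83]
 [121 207 198 188 190 165 150 127 113 107 105 138   0 124 210 198 191 193
  166 154 128 115 111 101  88]
 [ 67 122 196 137  84  60  81 130 137 139 140 141   0  71 125 198 138  82
   61  88 134 139 141 144 142]
 [ 
[... 1095 characters left out ...]
 190 198 179 104 149]
 [165 169 169 161 135 102 111 114 125 197 174  73  49   0 107 107 107 100
   87  91 104 122 131 198 177  75  48]
 [168 163  91 106 175 164  86  51  64 153 146 161  81   0 105 109 108 106
  106 101  75  53  65 154 148 163  82]
 [158 101 101  96  93 105 121  92  82  79  98 151  73   0 109 111 111 107
  109 103  90  95  85  80 101 153  76]
 [168 166 106 108 101 109 132 150 139  82  83 109 152   0 109 107 110 107
  107 109 135 150 142  84  83 111 154]
 [164 165 171 172 176 162  78  66  78  76  87 151 197   0 105 104 110 105
  107 102  87  70  80  81  89 152 198]
 [160 162 166 166 170 159 102  97 104 100 108 179 212   0 105 104 108 107
  108 106 104 104 108 102 109 183 215]]
```

Both gates match their initial closed image, the right one only shaded by the tin. The tin is seated, and the robot is clear of everything.

```bash
python3 -c "
from station import bot
print(bot.hand_in())"
```

```text
the job is handed in; nothing more can be done
None
```

I slid the tin round the dark last into the dock and pressed it home against the stop at about 17 N. Both gates looked closed behind it in the last camera image, and I handed the job in after about 26 s; no verdict was returned.

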